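Take the blue filter holder out of the filter turret

TASK

Turn the filter turret until the blue filter holder stands at the white pointer on the front of the stand. Then unscrew the blue holder there, anticlockwise, lift it out and put it in the black tray.

Things in the scene. Friction and masses are not known exactly. Their poses are not given: they have to be found in the camera images.
- filter_blue: Blue filter holder: round head 35 mm across, 34 mm tall, on a shaft 22 mm thick, 22 mm long; 80 g. Origin: centre of the shaft's foot, z up (head from 22 to 56 mm). Seated, the head rests on the turret's deck, the foot 22 mm below it. Two lugs lock it under the deck: turned 48 to 68 degrees anticlockwise from above (a stop ends the turn) it lifts straight out. Turns easily; rise 22 mm to clear.
- turret: Grey metal disc, 188 mm across, turning either way; light friction (0.08 N m) holds it. Origin on its vertical axis, 30 mm over the worktop; deck 30 mm above origin. Blue, red, green, yellow holders 62 mm from the axis, 90 degrees apart; blue starts 30 to 60 degrees from the pointer, on either side. Centre: black round knurled hub to turn it by, 40 mm across, 66 to 110 mm above origin.
- stand: Grey fixed stand under the turret, 188 mm across, 28 mm high. Origin: centre of its underside on the worktop, on the turret's axis. Its front is its own -x side: a grey block there (58 mm high, 95 to 131 mm from the axis) bears the white pointer. A holder stands at the pointer when it is on the stand's -x axis, 62 mm from the turret's axis.
- tray: The black square open tray, 150 x 150 mm outside, 22 mm high, walls and floor 4 mm, fixed to the worktop. Origin: centre of its underside.
There are look-alikes about, which are no part of the job. Of the things that look like the filter_blue, the larger one is meant.

How it is judged:
By the outcome, as a careful person would: the job done as asked, in the order asked, and still so for the second after the job is handed in, with the robot touching nothing.
It also fails if it takes over 53 s, if anything falls off the work surface, if the arm or the gripper's body presses on something with over 40 N, if the wrist force passes 120 N, or if a joint passes its speed limit or range.

ROBOT

A 6-joint arm with a two-finger parallel gripper is mounted at the origin on a cart in front of the work surface, level with it; the furniture and walls round the work are solid. World frame = base frame: x ahead of the robot, y to its left, z up, the work surface at z = 0. Lengths are in m, angles in degrees, forces in N, time in s.
With the tool pointing down it reaches from about 0.4 to 0.925 m from the base axis. Payload 12.5 kg.
Tool frame: the origin (TCP) lies at the very end of the fingers, on their centre line; the grasp point (between the pads) lies 19 mm behind it; z points along the fingers, y is the direction in which the jaws open and shut (so a half turn about z gives the same grasp; the last joint's range is limited). The gripper opens to 95 mm and grips with 3 to 60 N. Pads are 20 mm wide; open, the fingers measure 119 mm over their backs; the gripper's body (75 mm by 180 mm) begins 59 mm behind the grasp point.
Start: joints at [64.653, 28.126, 89.318, -0, 62.55, -6.05], TCP at [0.207, 0.59, 0.193] pointing down, gripper open.
Joint ranges: [-177.58, 177.58], [-47.91, 125.51], [2.72, 160], [-65.01, 245.01], [3.68, 167.84], [-153.87, 153.87]. Speed limits (degrees/s): [127.2, 127.2, 159.86, 180, 180, 180].

INTERFACE

Orientations are given as a 3x3 rotation matrix whose columns are the frame's x, y, z axes.
In Python, from station import get_obs, camera, hand_in, look_for gives the robot as it stands.
- The arm moves only by the tool apply_moves, never from a script. Its argument "targets" is one flat list of numbers, 7 for each row, row after row: the closure in counts, from 0 (fully open) to 255 (shut), then the shift along the tool's x, y, z in cm, then the turn, a rotation vector about the tool's x, y, z in rad. In form: [hand, dx, dy, dz, ax, ay, az, hand, dx, dy, dz, ax, ay, az, ...]. A call has 1 to 10 rows; each row shifts and turns the commanded pose from where the row before left it, along the tool's axes as they then stand; what a row does not reach is not made up. A row lasts 1/10 s, in which the tool goes at most 50 mm and 8.59 degrees, less where a joint would pass 70% of its speed; a pose out of reach is approached as far as the arm can. A call with a gripper value outside its range is refused whole. The fingers move at their own pace and stop on an object; "squeeze" is the grip in N (left out, the last holds). Time passes only in rows, so rows that do not move let the fingers close. It gives the time, the measured TCP pose, the force and the opening at its end, in the units of the state.
- get_obs(): the state, without advancing time (a new reading comes with each control period).
- camera(name): name is "scene" or "side" or "wrist"; returns a dict with "frame" (400x640x3 uint8, red, green, blue), "mtx" (3x3 intrinsics, pixels), "k1" (the pictures are not rectified: a ray, as slopes to the right and down, at radius r is drawn at 1 + k1 r^2 times it, then the intrinsics apply), "R" (3x3) and "t" (3): a world point X has camera coordinates R X + t; the wrist camera has in their place "mount" (4x4, takes a point from camera to tool coordinates, whose origin is the TCP and whose axes are the flange's). Camera axes: x right, y down, z forward; pixel columns grow to the right and rows downward; lengths in m; the calibration is good to about 2 mm. A picture is of the moment at which its call begins: read the wrist's pose just before it. There is no depth.
- hand_in(): hands the job in, once; it reports no verdict.
Trained networks look in the newest picture that a camera, given by its name, has taken for a name from the list of things; names that differ only in an ending like _2 or _b are one class to them, and where a whole thing is asked for, a point or a joint stands for the part that bears it (a point fixed in the world has none). Each returns a list of dicts, best first, with "conf" (0 to 1); they miss things now and then, are a little off and sometimes report something else, mostly with a low value. They report only what shows in the picture. A call takes as long as a camera call. They do not tell look-alikes from the thing itself.
- look_for(thing, camera): "at" ([x, y, z] in m, in the coordinates of the camera as it stood for that picture, good to about 4 mm: the middle of the surface that is visible of it).
The state is a dict: "time": time; "qpos": joint angles; "dq": joint speeds; "joint_efforts": joint torques, N m; "ee_pos": TCP position; "tcp_rot": TCP orientation; "force": force on the tool from outside, world axes, zero at the start; "ft_torque": the same for the moment, N m; "grip_width": opening from 0.0 (shut) to 1.0 (fully open).
Only numpy, scipy, OpenCV 4.12 (cv2) and the standard library are available. Lean on these libraries where they do the work, as an engineer would, in place of code of your own. Each camera call takes 0.05 s, during which the arm holds its last target.

## Working session

There is one attempt and no reset: what is moved stays moved. The work goes in short steps, Python scripts to look and compute and a tool call to move; the robot and the scene stay as the last step left them, time stands still between calls to the robot, and variables do not carry over. Pictures are saved under pics/ and viewed, and the job is handed in when it is done.

Besides the shell and the picture viewer there is one more tool, called after "Emit:" by a JSON object that holds its "api" and its "payload". apply_moves: Moves the arm, as the interface text tells. Its arguments: {"type":"object","properties":{"targets":{"type":"array","items":{"type":"number"}},"squeeze":{"type":"number"}},"required":["targets"]}

```bash
ls; mkdir -p pics
cat > h.py <<'E'
import numpy as np, cv2
from station import get_obs, camera, hand_in, look_for
def save(c,n): cv2.imwrite('pics/'+n+'.png',c['frame'][:,:,::-1])
def pix2ray(c,u,v):
    K=c['mtx'];x=(u-K[0,2])/K[0,0];y=(v-K[1,2])/K[1,1]
    rd=np.hypot(x,y);r=rd
    for _ in range(30): r=rd/(1+c['k1']*r*r)
    s=r/rd if rd>0 else 1
    return np.array([x*s,y*s,1.])
def pose(c,o=None):
    # returns Rwc, pos : world = Rwc@cam+pos
    if c.get('mount') is not None:
        M=np.array(c['mount']);R=np.array(o['tcp_rot']).reshape(3,3);p=np.array(o['ee_pos'])
        return R@M[:3,:3], R@M[:3,3]+p
    R=np.array(c['R']);return R.T,-R.T@np.array(c['t'])
def onz(c,u,v,z,o=None):
    R,p=pose(c,o);d=R@pix2ray(c,u,v);return p+d*(z-p[2])/d[2]
def proj(c,X,o=None):
    R,p=pose(c,o);q=R.T@(np.array(X)-p);x,y=q[0]/q[2],q[1]/q[2];f=1+c['k1']*(x*x+y*y);K=c['mtx']
    return K[0,0]*x*f+K[0,2],K[1,1]*y*f+K[1,2]
E
cat > a.py <<'E'
from h import *
np.set_printoptions(precision=4,suppress=True)
o=get_obs();print(o)
for n in ['scene','side','wrist']:
    o=get_obs();c=camera(n);save(c,n+'0');R,p=pose(c,o);print(n,p,R[:,2])
    for t in ['filter_blue','turret','stand','tray']:
        for d in look_for(t,n): print(t,d['conf'],R@np.array(d['at'])+p)
E
python3 a.py
```

```text
pics
{'time': 0.0, 'qpos': array([64.6517, 28.1641, 89.3503, -0.0014, 62.5507, -6.0498]), 'dq': array([-0.006 ,  0.0319,  0.0296,  0.0545, -0.0315, -0.0011]), 'joint_efforts': array([ -0.0038, -61.265 , -25.8173,   0.0691,   0.0483,  -0.0001]), 'ee_pos': array([0.2064, 0.5896, 0.1929]), 'tcp_rot': array([[-0.9438,  0.3305, -0.0005],
       [ 0.3305,  0.9438, -0.001 ],
       [ 0.0001, -0.0011, -1.    ]]), 'force': array([ 0.8954, -0.271 ,  0.2556]), 'ft_torque': array([ 0.0305, -0.0446,  0.0372]), 'grip_width': 0.9985423079490855}
scene [0.1035 0.5338 0.4329] [ 0.5281 -0.7205 -0.4495]
filter_blue 0.91 [0.4374 0.071  0.0326]
filter_blue 0.81 [0.5747 0.0751 0.0829]
turret 0.64 [0.6113 0.0449 0.0558]
stand 0.92 [0.5482 0.048  0.0136]
tray 0.83 [ 0.5346 -0.2875  0.0009]
side [0.5456 0.801  0.3993] [-0.0245 -0.9275 -0.3731]
filter_blue 0.95 [0.5864 0.0772 0.0823]
filter_blue 0.56 [0.4462 0.0686 0.0287]
turret 0.57 [0.6257 0.0728 0.0582]
stand 0.84 [0.5892 0.0903 0.0111]
stand 0.2 [0.5831 0.0746 0.0805]
wrist [0.1313 0.6171 0.3841] [ 0.2677 -0.0937 -0.9589]
```

View pics/scene0.png

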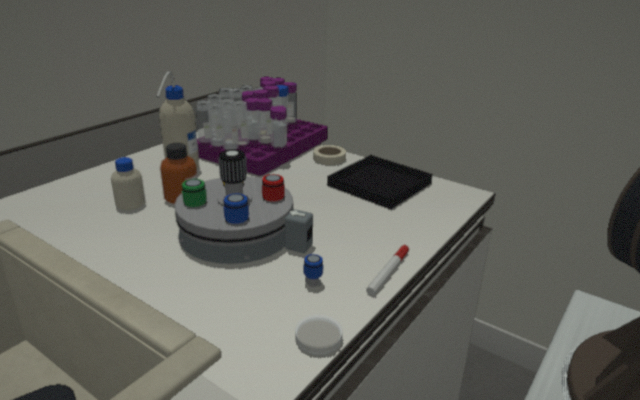

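View pics/side0.png

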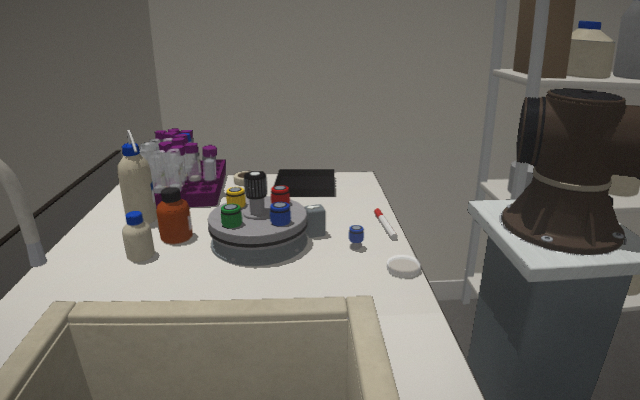

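View pics/wrist0.png

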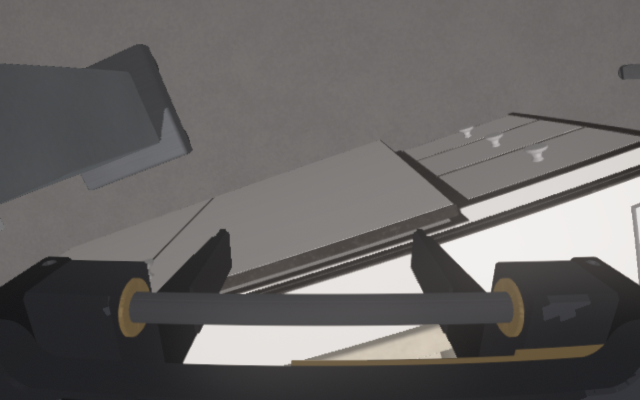

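Both fixed cameras show the turret: the hub is at about (232,155) in scene and (256,176) in side. The blue holder is at (236,203) in scene and (280,209) in side. The pointer block is at (300,230) in scene, and the small loose blue look-alike is at (313,265). I'll zoom in to measure.

Run:
```python
import cv2
a=cv2.imread('pics/scene0.png')[135:265,165:345];b=cv2.imread('pics/side0.png')[155:265,195:345]
cv2.imwrite('pics/z1.png',cv2.resize(a,None,fx=4.4,fy=4.4,interpolation=cv2.INTER_CUBIC)[:,:800])
cv2.imwrite('pics/z2.png',cv2.resize(b,None,fx=5,fy=5,interpolation=cv2.INTER_CUBIC))
```

```text
(no output)
```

View pics/z1.png

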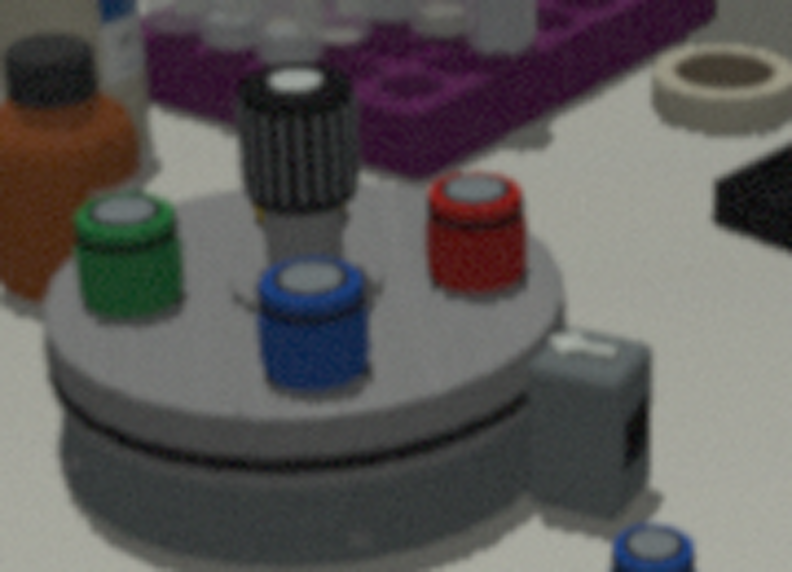

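View pics/z2.png

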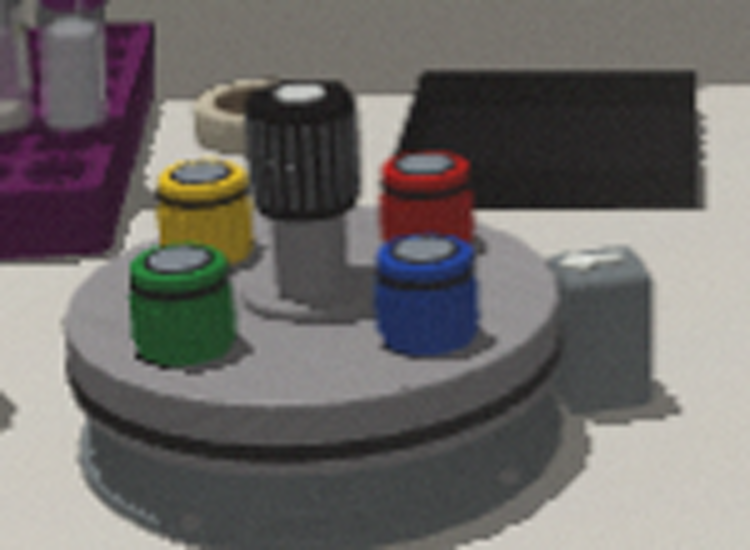

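```bash
cat > b.py <<'E'
from h import *
np.set_printoptions(precision=4,suppress=True)
cs=camera('scene');cd=camera('side')
S=dict(hub=(297,80),blue=(312,276),red=(476,188),green=(124,210),ptr=(585,345),blkcorner=(650,350))
D=dict(hub=(302,93),blue=(426,248),red=(427,162),green=(179,258),yellow=(200,173),ptr=(592,260),blkcorner=(650,258))
P={}
for k in S:
    if k not in D: continue
    r=[]
    for c,(u,v) in((cs,(165+S[k][0]/4.4,135+S[k][1]/4.4)),(cd,(195+D[k][0]/5,155+D[k][1]/5))):
        R,p=pose(c);d=R@pix2ray(c,u,v);r.append((p,d/np.linalg.norm(d)))
    A=sum(np.eye(3)-np.outer(d,d) for p,d in r);b=sum((np.eye(3)-np.outer(d,d))@p for p,d in r)
    X=np.linalg.solve(A,b);P[k]=X
    print(k,X,[np.linalg.norm(np.cross(X-p,d)).round(4) for p,d in r])
h=P['hub'][:2]
for k in P: e=P[k][:2]-h;print(k,np.linalg.norm(e),np.degrees(np.arctan2(e[1],e[0])))
for n,z in(('hub',.14),('blue',.0935),('red',.0935),('green',.0935),('yellow',.0935)):
    pass
E
python3 b.py
```

```text
hub [0.6277 0.0243 0.1392] [np.float64(0.0), np.float64(0.0)]
blue [0.5828 0.0666 0.0941] [np.float64(0.0001), np.float64(0.0001)]
red [ 0.5852 -0.0199  0.0944] [np.float64(0.0003), np.float64(0.0003)]
green [0.6702 0.0703 0.0941] [np.float64(0.0002), np.float64(0.0002)]
ptr [ 0.5218 -0.0026  0.0585] [np.float64(0.0), np.float64(0.0)]
blkcorner [ 0.4994 -0.0103  0.058 ] [np.float64(0.0025), np.float64(0.0025)]
hub 0.0 0.0
blue 0.061668780633429086 136.78284127437357
red 0.06131867181251096 -133.88699541807972
green 0.06257038124119166 47.22174751152054
ptr 0.10931006806983898 -165.71979631805536
blkcorner 0.1328995100543782 -164.88668632090554
```

```bash
cat > c.py <<'E'
from h import *
np.set_printoptions(precision=4,suppress=True)
cs=camera('scene');cd=camera('side')
def tri(s,d):
    r=[]
    for c,(u,v) in((cs,s),(cd,d)):
        R,p=pose(c);q=R@pix2ray(c,u,v);r.append((p,q/np.linalg.norm(q)))
    A=sum(np.eye(3)-np.outer(d,d) for p,d in r);b=sum((np.eye(3)-np.outer(d,d))@p for p,d in r)
    X=np.linalg.solve(A,b);return X,[np.linalg.norm(np.cross(X-p,d)).round(4) for p,d in r]
print('orange top',tri((176,148),(172,192)))
print('beige small',tri((124,162),(136,216)))
print('tall',tri((175,90),(131,148)))
print('white tube top near',tri((279,110),(209,148)))
print('tape',tri((330,153),(243,176)))
for n,u in (('L',(329,180)),('near',(390,203)),('R',(431,178)),('far',(372,157))): print('tray',n,onz(cs,*u,.022))
for n,u in (('a',(276,171)),('b',(335,171)),('c',(336,195)),('d',(272,195))): print('tray side',n,onz(cd,*u,.022))
E
python3 c.py
```

```text
orange top (array([ 0.7936, -0.0004,  0.0988]), [np.float64(0.0003), np.float64(0.0003)])
beige small (array([0.8425, 0.0737, 0.083 ]), [np.float64(0.0008), np.float64(0.0008)])
tall (array([ 0.897 , -0.094 ,  0.1646]), [np.float64(0.001), np.float64(0.001)])
white tube top near (array([ 0.7653, -0.25  ,  0.1152]), [np.float64(0.0009), np.float64(0.0009)])
tape (array([ 0.7007, -0.3487,  0.0059]), [np.float64(0.0025), np.float64(0.0025)])
tray L [ 0.5975 -0.1961  0.022 ]
tray near [ 0.4592 -0.1844  0.022 ]
tray R [ 0.4475 -0.3265  0.022 ]
tray far [ 0.5919 -0.3474  0.022 ]
tray side a [ 0.6108 -0.3433  0.022 ]
tray side b [ 0.4529 -0.3308  0.022 ]
tray side c [ 0.4647 -0.1559  0.022 ]
tray side d [ 0.6126 -0.1665  0.022 ]
```

```bash
cat > plan.py <<'E'
from h import *
import sys
from scipy.spatial.transform import Rotation as Ro
# usage: plan.py hand x y z theta n   (tool straight down, tool-y at world angle theta)
hand,x,y,z,th,n=[float(a) for a in sys.argv[1:7]];n=int(n)
o=get_obs();p=np.array(o['ee_pos']);R=np.array(o['tcp_rot']).reshape(3,3)
t=np.radians(th);Rt=np.array([[-np.sin(t),np.cos(t),0],[np.cos(t),np.sin(t),0],[0,0,-1]])
tgt=np.array([x,y,z]);rv=Ro.from_matrix(R.T@Rt).as_rotvec()
print('now',p.round(4),'th',np.degrees(np.arctan2(R[1,1],R[0,1])).round(2),'rotvec',rv.round(4))
az=np.round(rv[2]/n,3);ax=np.round(rv[0]/n,3);ay=np.round(rv[1]/n,3)
rows=[];pc=p.copy();Rc=R.copy()
for i in range(n):
    d=Rc.T@((tgt-pc)/(n-i))*100;d=np.round(d,2)
    rows+=[int(hand),*d.tolist(),float(ax),float(ay),float(az)]
    pc=pc+Rc@d/100;Rc=Rc@Ro.from_rotvec([ax,ay,az]).as_matrix()
for i in range(0,len(rows),70): print(rows[i:i+70])
print('q',o['qpos'].round(1),'t',o['time'],'w',o['grip_width'])
E
python3 plan.py 0 0.628 0.0245 0.22 10 20
```

```text
now [0.2065 0.5899 0.1935] th 70.7 rotvec [ 1.0000e-04 -1.0000e-04  1.0594e+00]
[0, -2.92, -1.97, -0.13, 0.0, -0.0, 0.053, 0, -3.02, -1.81, -0.13, 0.0, -0.0, 0.053, 0, -3.12, -1.65, -0.13, 0.0, -0.0, 0.053, 0, -3.2, -1.48, -0.13, 0.0, -0.0, 0.053, 0, -3.27, -1.31, -0.13, 0.0, -0.0, 0.053, 0, -3.34, -1.14, -0.13, 0.0, -0.0, 0.053, 0, -3.39, -0.96, -0.13, 0.0, -0.0, 0.053, 0, -3.44, -0.78, -0.13, 0.0, -0.0, 0.053, 0, -3.48, -0.59, -0.13, 0.0, -0.0, 0.053, 0, -3.5, -0.41, -0.14, 0.0, -0.0, 0.053]
[0, -3.52, -0.22, -0.13, 0.0, -0.0, 0.053, 0, -3.53, -0.04, -0.14, 0.0, -0.0, 0.053, 0, -3.52, 0.15, -0.13, 0.0, -0.0, 0.053, 0, -3.51, 0.34, -0.14, 0.0, -0.0, 0.053, 0, -3.49, 0.52, -0.13, 0.0, -0.0, 0.053, 0, -3.46, 0.7, -0.14, 0.0, -0.0, 0.053, 0, -3.41, 0.89, -0.13, 0.0, -0.0, 0.053, 0, -3.36, 1.07, -0.14, 0.0, -0.0, 0.053, 0, -3.3, 1.24, -0.13, 0.0, -0.0, 0.053, 0, -3.23, 1.42, -0.14, 0.0, -0.0, 0.053]
q [64.7 28.1 89.3  0.  62.5 -6. ] t 0.95 w 1.0025803142238068
```

Emit:
{"api": "apply_moves", "payload": {"targets": [0,-2.9,-2.0,-0.13,0,0,0.053,0,-3.0,-1.8,-0.13,0,0,0.053,0,-3.1,-1.65,-0.13,0,0,0.053,0,-3.2,-1.5,-0.13,0,0,0.053,0,-3.3,-1.3,-0.13,0,0,0.053,0,-3.3,-1.15,-0.13,0,0,0.053,0,-3.4,-1.0,-0.13,0,0,0.053,0,-3.4,-0.8,-0.13,0,0,0.053,0,-3.5,-0.6,-0.13,0,0,0.053,0,-3.5,-0.4,-0.14,0,0,0.053]}}

```text
time: 1.95
ee_pos: [0.4168, 0.3056, 0.2068]
tcp_rot: [[-0.646, 0.764, 0.0], [0.764, 0.646, 0.0], [-0.0, 0.001, -1.0]]
force: [0.4, 0.9, -0.3]
grip_width: 1.002
```

Emit:
{"api": "apply_moves", "payload": {"targets": [0,-3.5,-0.2,-0.13,0,0,0.053,0,-3.5,0,-0.14,0,0,0.053,0,-3.5,0.15,-0.13,0,0,0.053,0,-3.5,0.35,-0.14,0,0,0.053,0,-3.5,0.5,-0.13,0,0,0.053,0,-3.5,0.7,-0.14,0,0,0.053,0,-3.4,0.9,-0.13,0,0,0.053,0,-3.4,1.1,-0.14,0,0,0.053,0,-3.3,1.25,-0.13,0,0,0.053,0,-3.2,1.4,-0.14,0,0,0.053]}}

```text
time: 2.95
ee_pos: [0.628, 0.0234, 0.2201]
tcp_rot: [[-0.171, 0.985, 0.0], [0.985, 0.171, 0.0], [0.0, 0.0, -1.0]]
force: [0.2, 0.1, 0.0]
grip_width: 1.001
```

Run:
```python
from h import *
o=get_obs();c=camera('wrist');save(c,'w1');print(o['ee_pos'],o['qpos'])
X={'hub':(.6277,.0243,.14),'blue':(.5828,.0666,.094),'red':(.5852,-.0199,.094),'green':(.6702,.0703,.094),'ptr':(.5218,-.0026,.058)}
for k in X: print(k,proj(c,X[k],o))
```

```text
[0.62801667 0.02335316 0.22013687] [-3.89329274e+00  2.70403166e+01  8.68972125e+01  8.69754001e-03
  6.60526111e+01 -1.37304845e+01]
hub (np.float64(319.9149888814558), np.float64(194.2146152261321))
blue (np.float64(277.9242062267173), np.float64(125.68000337101299))
red (np.float64(267.8205272500374), np.float64(217.26895197800243))
green (np.float64(375.9170404124574), np.float64(138.5208315416636))
ptr (np.float64(214.0017215492628), np.float64(179.534134539801))
```

View pics/w1.png

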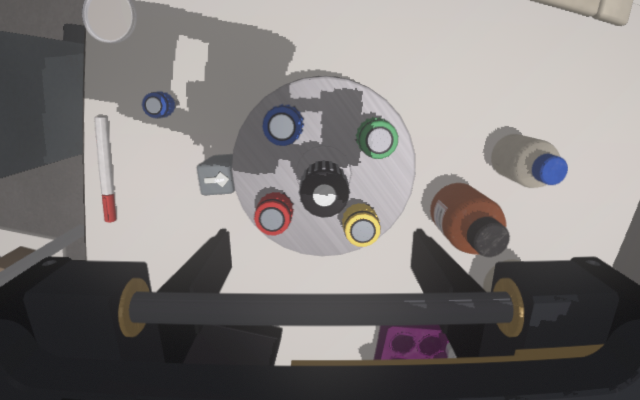

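The wrist picture shows the hub at (324,192), blue at (282,126) and the pointer block at (215,180). All are about 4 px right of the prediction from the fixed cameras. I'll zoom in.

Run:
```python
import cv2
a=cv2.imread('pics/w1.png')[95:265,190:420]
cv2.imwrite('pics/z3.png',cv2.resize(a,None,fx=3.4,fy=3.4,interpolation=cv2.INTER_CUBIC))
```

```text
(no output)
```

View pics/z3.png

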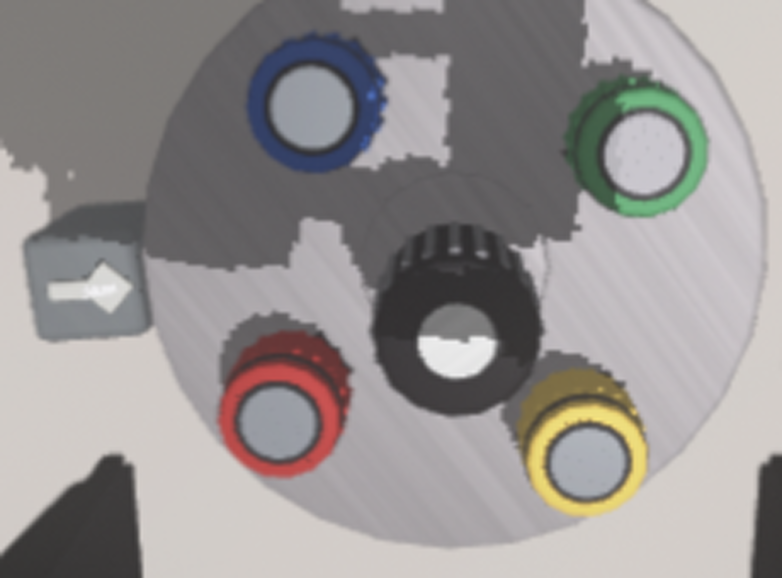

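Run:
```python
from h import *
np.set_printoptions(precision=4,suppress=True)
o=get_obs();c=camera('wrist')
f=lambda a,z:onz(c,190+a[0]/3.4,95+a[1]/3.4,z,o)
P={}
for k,a,z in (('hub',(456,341),.14),('blue',(313,108),.094),('green',(643,155),.094),('red',(278,423),.094),('yellow',(588,463),.094),('tail',(48,291),.058),('tip',(133,287),.058)):
    P[k]=f(a,z);print(k,P[k])
cen=np.mean([P[k] for k in('blue','green','red','yellow')],0);print('centre',cen)
for k in P: e=P[k][:2]-cen[:2];print(k,np.linalg.norm(e)*1000,np.degrees(np.arctan2(e[1],e[0]))%360)
e=P['tip']-P['tail'];print('arrow dir',np.degrees(np.arctan2(-e[1],-e[0]))%360)
```

```text
hub [0.6339 0.0201 0.14  ]
blue [0.5896 0.0626 0.094 ]
green [0.6764 0.0649 0.094 ]
red [ 0.5918 -0.0251  0.094 ]
yellow [ 0.6794 -0.0226  0.094 ]
tail [ 0.5145 -0.0087  0.058 ]
tip [ 0.5401 -0.0032  0.058 ]
centre [0.6343 0.0199 0.094 ]
hub 0.46747885793207883 154.9765827683305
blue 61.78250418956458 136.35125367586605
green 61.57625110839795 46.81868547656903
red 61.93086376249596 226.6228206969611
yellow 61.992338458556326 316.6802535319243
tail 123.17290816590848 193.46606698491496
tip 97.03882508331706 193.82892180325004
arrow dir 192.11910326201013
```

Emit:
{"api": "apply_moves", "payload": {"targets": [0,0,0,2,0,0,0,0,-0.2,0.3,2,0,0,0,0,0,0,2,0,0,0,0,0,0,0.5,0,0,0]}}

```text
time: 3.45
ee_pos: [0.6293, 0.0238, 0.153]
tcp_rot: [[-0.174, 0.985, -0.003], [0.985, 0.174, 0.0], [0.001, -0.003, -1.0]]
force: [0.4, 0.1, -0.5]
grip_width: 1.002
```

Run:
```python
from h import *
o=get_obs();print(o['ee_pos']);R=o['tcp_rot'];p=o['ee_pos']
ims=[]
for n,(x0,y0) in (('scene',(150,110)),('side',(180,130))):
    c=camera(n);im=c['frame'][y0:y0+140,x0:x0+190,::-1]
    ims.append(cv2.resize(im,None,fx=4,fy=4,interpolation=cv2.INTER_CUBIC)); 
    cv2.imwrite('pics/h_%s.png'%n,ims[-1])
    print(n,[((proj(c,p+R@np.array(d),o)-np.array([x0,y0]))*4).round(0) for d in((0,0,0),(0,.0475,0),(0,-.0475,0))])
```

```text
[0.62932351 0.02380684 0.1530495 ]
scene [array([326., 137.]), array([224., 116.]), array([433., 159.])]
side [array([296., 145.]), array([191., 154.]), array([400., 137.])]
```

View pics/h_scene.png

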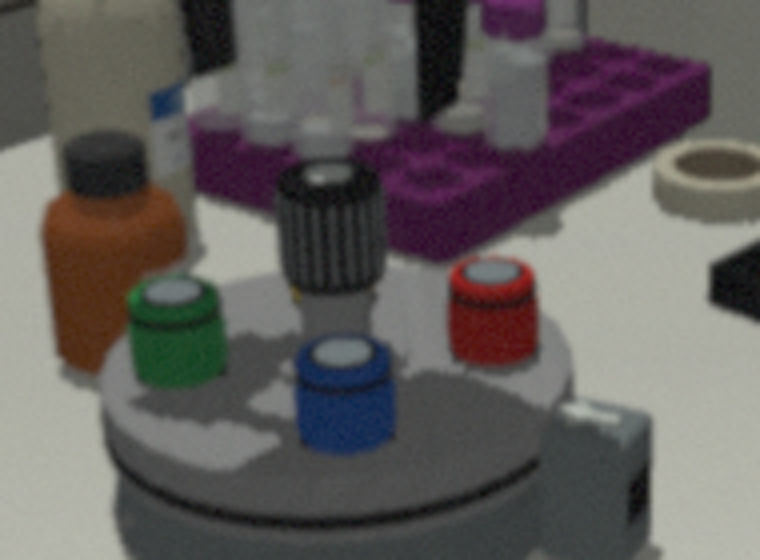

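View pics/h_side.png

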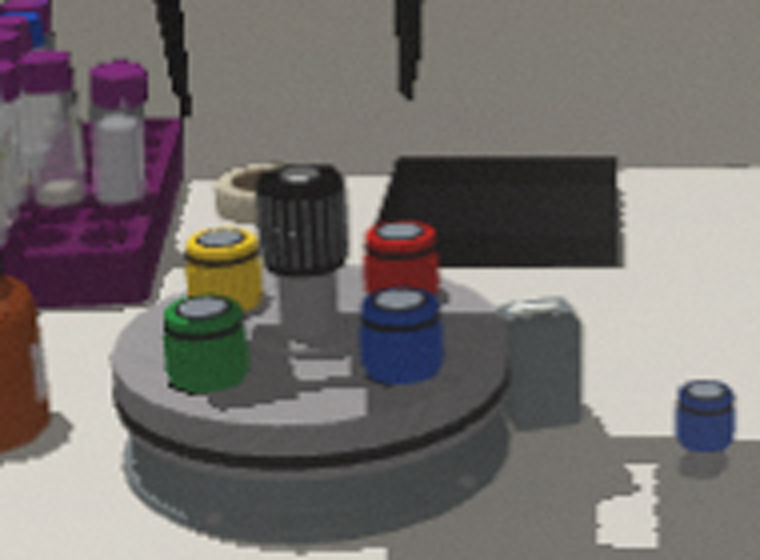

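Emit:
{"api": "apply_moves", "payload": {"targets": [130,0,0,0,0,0,0,130,0,0,0,0,0,0,130,0,0,0,0,0,0,130,0,0,0,0,0,0,130,0,0,0,0,0,0], "squeeze": 25}}

```text
time: 4.05
ee_pos: [0.6306, 0.0233, 0.1553]
tcp_rot: [[-0.173, 0.985, 0.0], [0.985, 0.173, 0.0], [0.0, 0.0, -1.0]]
force: [0.5, -0.0, 0.5]
grip_width: 0.637
```

```bash
cat > look.py <<'E'
from h import *
import sys
o=get_obs();print(o['ee_pos'],o['grip_width'],o['time']);R=o['tcp_rot'];p=o['ee_pos']
w=o['grip_width']*.095/2
ims=[]
for n,(x0,y0) in (('scene',(160,90)),('side',(190,110))):
    c=camera(n);im=c['frame'][y0:y0+160,x0:x0+130,::-1]
    ims.append(cv2.resize(im,None,fx=3,fy=3,interpolation=cv2.INTER_CUBIC)); 
    print(n,[((proj(c,p+R@np.array(d),o)-np.array([x0,y0]))*3).round(0) for d in((0,0,0),(0,w,0),(0,-w,0))])
cv2.imwrite('pics/%s.png'%sys.argv[1],np.hstack(ims))
E
python3 look.py l1
```

```text
[0.6305956  0.02325503 0.15529316] 0.6365381515580141 4.05
scene [array([213., 158.]), array([164., 148.]), array([264., 168.])]
side [array([190., 165.]), array([140., 169.]), array([240., 161.])]
```

View pics/l1.png

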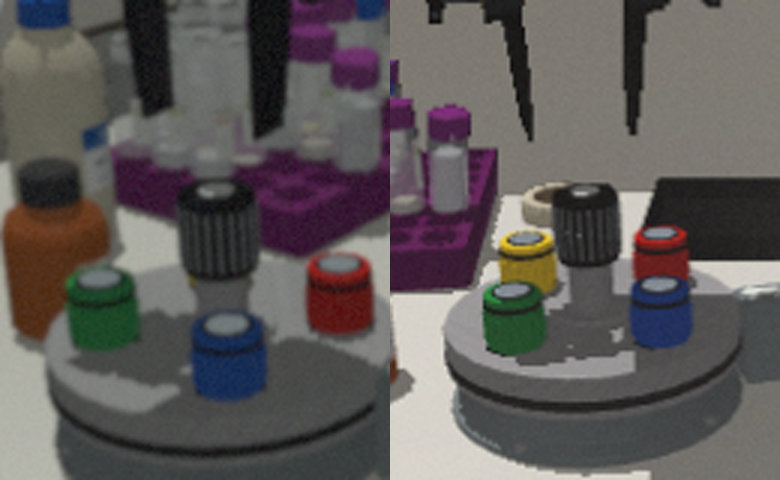

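The fingertips show about 10 px (roughly 18 mm) above where the stated TCP projects in both fixed cameras. I'll check that with the wrist camera.

Run:
```python
from h import *
o=get_obs();c=camera('wrist');save(c,'w2');print(o['grip_width'],c['mount'],c['mtx'],c['k1'])
R=o['tcp_rot'];p=o['ee_pos'];w=o['grip_width']*.0475
for z in (0,-.019,-.038,-.06): print(z,[np.round(proj(c,p+R@np.array((0,s*w,z)),o)) for s in(1,-1)])
```

```text
0.5583650993546504 [[-1.33635092e-05 -9.58995282e-01 -2.83422033e-01  8.07668256e-02]
 [ 9.99999956e-01 -9.67142075e-05  2.80094526e-04  4.48138976e-04]
 [-2.96020266e-04 -2.83422017e-01  9.58995241e-01 -1.90625186e-01]
 [ 0.00000000e+00  0.00000000e+00  0.00000000e+00  1.00000000e+00]] [[356.41457946   0.         320.78899273]
 [  0.         356.41457946 194.49622765]
 [  0.           0.           1.        ]] -0.08209365629758786
0 [array([366., 235.]), array([274., 235.])]
-0.019 [array([370., 249.]), array([270., 249.])]
-0.038 [array([375., 266.]), array([264., 266.])]
-0.06 [array([383., 291.]), array([256., 291.])]
```

View pics/w2.png

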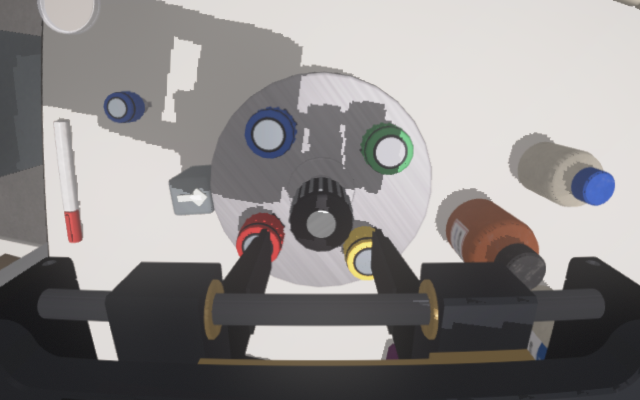

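Run:
```python
from h import *
np.set_printoptions(precision=4,suppress=True)
a=cv2.imread('pics/w2.png')
cv2.imwrite('pics/z4.png',cv2.resize(a[100:290,160:420],None,fx=3,fy=3,interpolation=cv2.INTER_CUBIC))
o=get_obs();c=camera('wrist');print(o['ee_pos'],o['grip_width'])
P={}
for k,a,z in (('hub',(321,222),.14),('blue',(268,135),.094),('green',(391,152),.094),('red',(259,246),.094),('ptr',(192,197.5),.058)):
    P[k]=onz(c,*a,z,o);print(k,P[k])
print('gb',np.linalg.norm(P['blue']-P['green']),(P['red']+P['green'])/2)
```

```text
[0.6306 0.0233 0.1551] 0.5222785537644921
hub [0.6308 0.0256 0.14  ]
blue [0.5858 0.0663 0.094 ]
green [0.6739 0.0695 0.094 ]
red [ 0.5901 -0.0195  0.094 ]
ptr [ 0.5241 -0.0025  0.058 ]
gb 0.08817326237259734 [0.632 0.025 0.094]
```

View pics/z4.png

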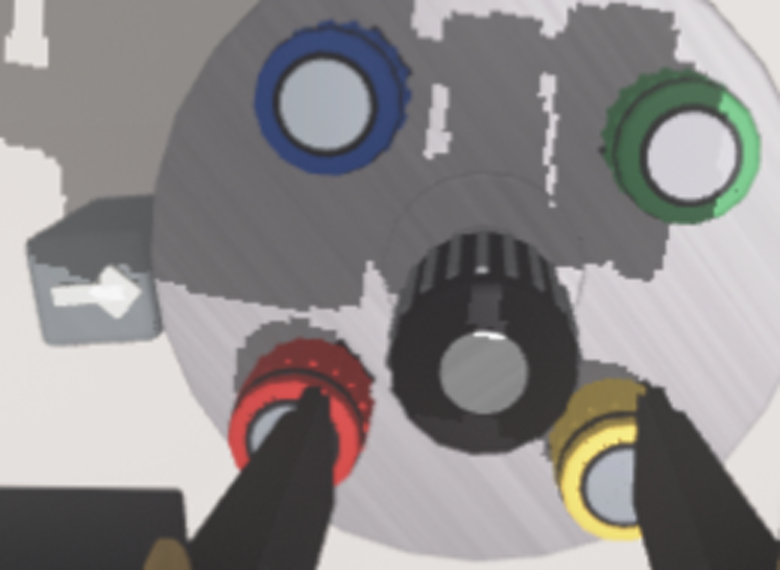

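Emit:
{"api": "apply_moves", "payload": {"targets": [120,0.15,0,1.3,0,0,0,120,0,0,1.3,0,0,0,120,0,0,1.3,0,0,0,120,0,0,1.3,0,0,0,120,0,0,0,0,0,0]}}

```text
time: 4.75
ee_pos: [0.6293, 0.0248, 0.1005]
tcp_rot: [[-0.173, 0.985, -0.004], [0.985, 0.173, 0.0], [0.001, -0.004, -1.0]]
force: [-0.4, -0.4, 0.5]
grip_width: 0.527
```

```bash
python3 look.py l2
```

```text
[0.62926734 0.02475983 0.10049439] 0.526879463431681 4.75
scene [array([219., 258.]), array([179., 249.]), array([260., 268.])]
side [array([198., 250.]), array([157., 254.]), array([238., 247.])]
```

View pics/l2.png

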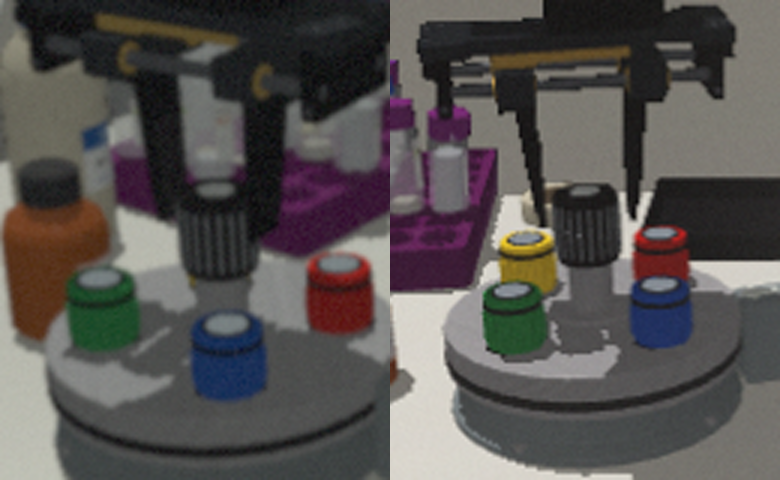

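Emit:
{"api": "apply_moves", "payload": {"targets": [120,0,0,0.6,0,0,0,120,0,0,0.5,0,0,0,200,0,0,0,0,0,0,200,0,0,0,0,0,0,200,0,0,0,0,0,0,200,0,0,0,0,0,0], "squeeze": 25}}

```text
time: 5.45
ee_pos: [0.6304, 0.0247, 0.092]
tcp_rot: [[-0.173, 0.985, 0.0], [0.985, 0.173, 0.0], [0.0, 0.0, -1.0]]
force: [1.1, 0.4, -3.4]
grip_width: 0.418
```

```bash
python3 look.py l3
```

```text
[0.63039113 0.02474206 0.09204817] 0.41781891193813125 5.45
scene [array([218., 272.]), array([187., 265.]), array([250., 280.])]
side [array([197., 263.]), array([165., 266.]), array([228., 260.])]
```

View pics/l3.png

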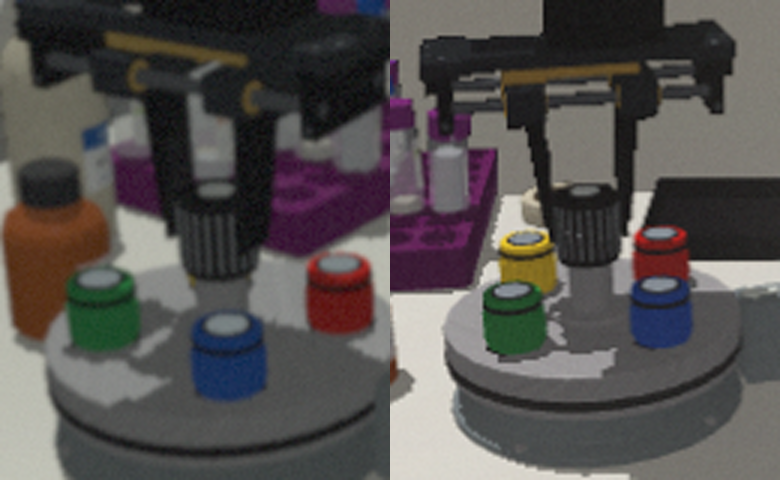

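Emit:
{"api": "apply_moves", "payload": {"targets": [200,0,0,0,0,0,-0.1,200,0,0,0,0,0,-0.1,200,0,0,0,0,0,-0.1,200,0,0,0,0,0,-0.1,200,0,0,0,0,0,-0.1,200,0,0,0,0,0,-0.1,200,0,0,0,0,0,-0.1,200,0,0,0,0,0,-0.1,200,0,0,0,0,0,-0.1,200,0,0,0,0,0,-0.1]}}

```text
time: 6.55
ee_pos: [0.6294, 0.0241, 0.092]
tcp_rot: [[-0.924, 0.383, -0.002], [0.383, 0.924, -0.001], [0.001, -0.001, -1.0]]
force: [-3.9, -5.3, -0.2]
grip_width: 0.416
```

Emit:
{"api": "apply_moves", "payload": {"targets": [200,0,0,0,0,0,0,200,0,0,0,0,0,0]}}

```text
time: 6.75
ee_pos: [0.6294, 0.024, 0.092]
tcp_rot: [[-0.922, 0.386, -0.002], [0.386, 0.922, -0.001], [0.002, -0.001, -1.0]]
force: [-5.1, -5.2, -0.3]
grip_width: 0.418
```

```bash
python3 look.py l4
python3 - <<'E'
from h import *
o=get_obs();c=camera('wrist');save(c,'w4');R=o['tcp_rot'];print(o['ee_pos'],np.degrees(np.arctan2(R[1,1],R[0,1])))
a=cv2.imread('pics/w4.png')
for n in('scene','side'): save(camera(n),n+'4')
E
```

```text
[0.62939438 0.02403396 0.09202008] 0.4180558630058143 6.75
scene [array([221., 272.]), array([185., 280.]), array([256., 265.])]
side [array([198., 263.]), array([183., 274.]), array([213., 252.])]
[0.62944115 0.02404115 0.09204208] 67.27170016457194
```

View pics/l4.png

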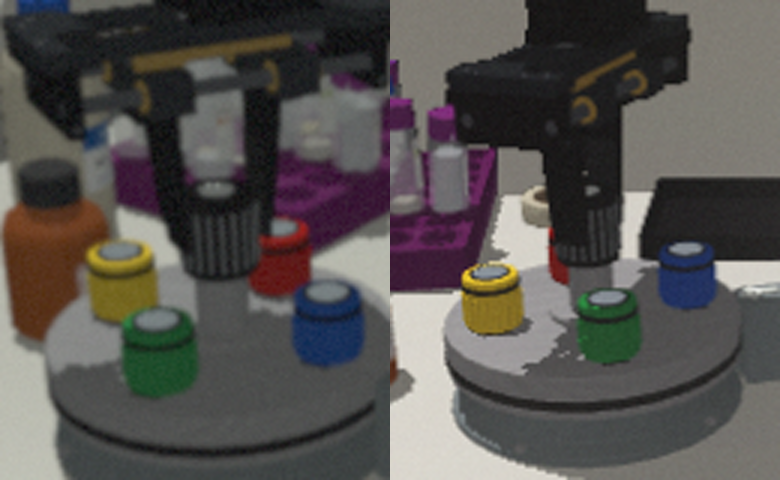

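View pics/w4.png

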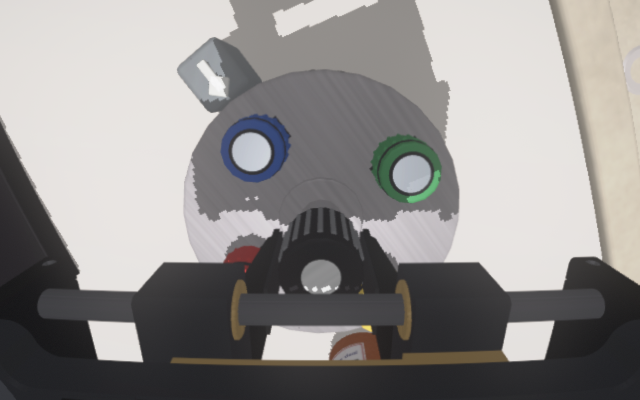

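Run:
```python
import cv2,numpy as np
a=cv2.imread('pics/scene4.png')[150:250,180:330];b=cv2.imread('pics/side4.png')[180:260,200:330]
cv2.imwrite('pics/z5.png',np.vstack([cv2.resize(a,(750,500),interpolation=cv2.INTER_CUBIC)]))
cv2.imwrite('pics/z6.png',cv2.resize(b,(780,480),interpolation=cv2.INTER_CUBIC))
w=cv2.imread('pics/w4.png')[30:210,170:450]
cv2.imwrite('pics/z7.png',cv2.resize(w,None,fx=2.8,fy=2.8,interpolation=cv2.INTER_CUBIC))
```

```text
(no output)
```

View pics/z5.png

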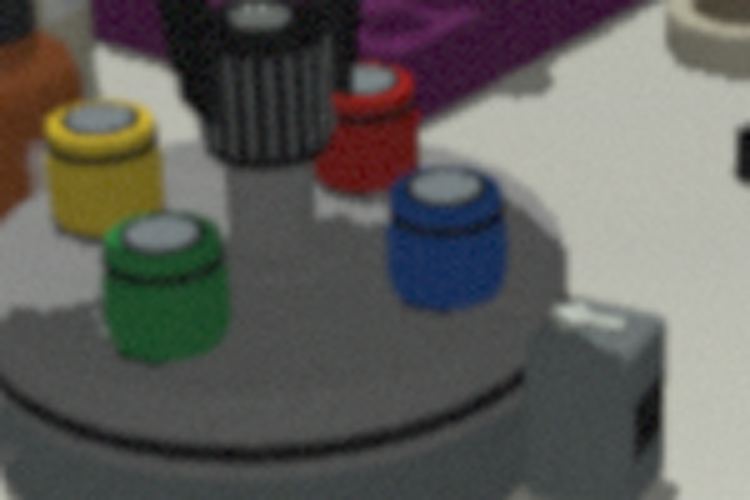

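View pics/z6.png

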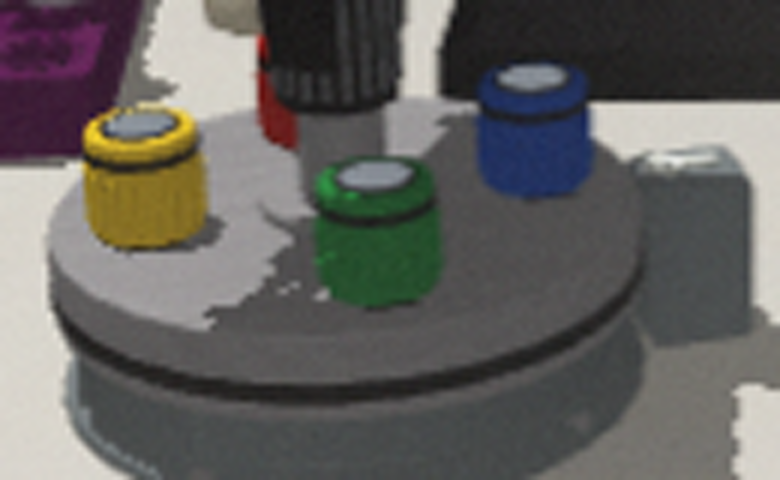

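View pics/z7.png

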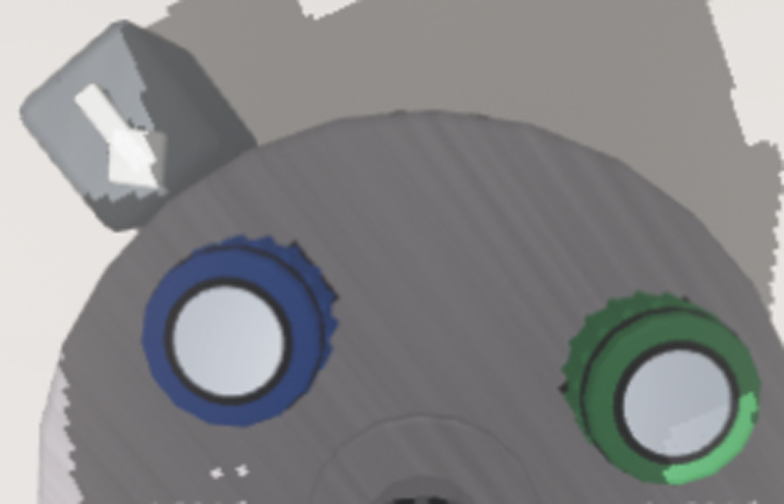

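Run:
```python
from h import *
np.set_printoptions(precision=4,suppress=True)
cs=camera('scene');cd=camera('side');o=get_obs();cw=camera('wrist')
ang=lambda e:np.degrees(np.arctan2(e[1],e[0]))%360
def tri(s,d):
    r=[]
    for c,(u,v) in((cs,s),(cd,d)):
        R,p=pose(c);q=R@pix2ray(c,u,v);r.append((p,q/np.linalg.norm(q)))
    A=sum(np.eye(3)-np.outer(d,d) for p,d in r);b=sum((np.eye(3)-np.outer(d,d))@p for p,d in r)
    return np.linalg.solve(A,b)
T={}
for k,s,d in(('blue',(446,187),(532,77)),('green',(162,233),(377,174)),('yellow',(101,116),(140,125)),('tail',(627,322),(712,157)),('tip',(556,312),(650,164))):
    T[k]=tri((180+s[0]/5,150+s[1]/5),(200+d[0]/6,180+d[1]/6));print(k,T[k])
C=np.array([.6277,.0243]);C2=(T['blue']+T['yellow'])[:2]/2;print(C2)
e=T['blue']-T['yellow'];print('blue-yellow',ang(e))
for k in T: print(k,ang(T[k][:2]-C),ang(T[k][:2]-C2),np.linalg.norm(T[k][:2]-C2))
W={}
for k,a,z in(('blue',(228,341),.094),('green',(676,403),.094),('tail',(87,93),.058),('tip',(160,188),.058)):
    W[k]=onz(cw,170+a[0]/2.8,30+a[1]/2.8,z,o)
W['hub']=onz(cw,321,277,.14,o)
# centre from blue,green: 
m=(W['blue']+W['green'])[:2]/2;v=(W['green']-W['blue'])[:2];
C3=m+np.array([v[1],-v[0]])/2*-1 if False else None
cands=[m+np.array([v[1],-v[0]])/2,m-np.array([v[1],-v[0]])/2];C3=min(cands,key=lambda q:np.linalg.norm(q-C))
print('wrist',W,'C3',C3)
for k in W: print(k,ang(W[k][:2]-C3),np.linalg.norm(W[k][:2]-C3))
```

```text
blue [0.5686 0.009  0.0936]
green [0.6123 0.085  0.0941]
yellow [0.6884 0.0394 0.0937]
tail [ 0.5113 -0.0076  0.058 ]
tip [0.5316 0.0016 0.0594]
[0.6285 0.0242]
blue-yellow 194.24954120254208
blue 194.48793645435555 194.2495412025421 0.061810289031479525
green 104.19536230428656 104.86217973644915 0.06286693799242614
yellow 14.016721754742251 14.249541202542071 0.06181028903147963
tail 195.34717228577847 195.2206562211651 0.12141619481826661
tip 193.29626624012437 193.15689684149172 0.09946091285229786
wrist {'blue': array([0.571 , 0.0091, 0.094 ]), 'green': array([0.6156, 0.0843, 0.094 ]), 'tail': array([ 0.5128, -0.0048,  0.058 ]), 'tip': array([0.5372, 0.001 , 0.058 ]), 'hub': array([0.6306, 0.0246, 0.14  ])} C3 [0.6309 0.0244]
blue 194.31266417430922 0.061835590973126305
green 104.31266417430926 0.06183559097312628
tail 193.88039845238117 0.12169993024920729
tip 194.02785685225265 0.09657808462320043
hub 146.8441656011095 0.00035351587807488975
```

Blue now stands at 194.3°, and the pointer measures 193.9–194.3°, so they line up. I'll release the hub and rise.

Emit:
{"api": "apply_moves", "payload": {"targets": [100,0,0,0,0,0,0,100,0,0,0,0,0,0,100,0,0,0,0,0,0,100,0,0,-1.5,0,0,0,80,0,0,-2.5,0,0,0,80,0,0,-2.0,0,0,0,80,0,0,0,0,0,0]}}

```text
time: 7.85
ee_pos: [0.6316, 0.0248, 0.1547]
tcp_rot: [[-0.922, 0.386, 0.005], [0.386, 0.922, -0.0], [-0.004, 0.002, -1.0]]
force: [0.4, 0.3, 0.2]
grip_width: 0.682
```

```bash
python3 plan.py 80 0.5697 0.0091 0.145 67.3 3
```

```text
now [0.6316 0.0248 0.1547] th 67.28 rotvec [ 0.0017  0.0044 -0.0004]
[80, 1.7, -1.28, 0.31, 0.001, 0.001, -0.0, 80, 1.7, -1.28, 0.32, 0.001, 0.001, -0.0, 80, 1.7, -1.28, 0.32, 0.001, 0.001, -0.0]
q [ -3.7  30.8  91.    0.   58.  -71. ] t 7.85 w 0.6817277439282784
```

Emit:
{"api": "apply_moves", "payload": {"targets": [80,1.68,-1.25,0,0,0,0,80,1.68,-1.25,0,0,0,0,80,1.68,-1.25,0,0,0,0,80,0,0,2,0,0,0,80,0,0,2,0,0,0,80,0,0,2,0,0,0,80,0,0,1.5,0,0,0,80,0,0,0,0,0,0,80,0,0,0,0,0,0]}}

```text
time: 8.75
ee_pos: [0.5692, 0.0097, 0.0768]
tcp_rot: [[-0.922, 0.386, -0.001], [0.386, 0.922, 0.0], [0.001, -0.0, -1.0]]
force: [1.1, -0.1, 1.2]
grip_width: 0.687
```

```bash
python3 look.py l5;python3 - <<'E'
from h import *
o=get_obs();c=camera('wrist');save(c,'w5');print(o['ee_pos'],o['qpos'])
E
```

```text
[0.5692156  0.00971387 0.07678159] 0.6865477539792314 8.75
scene [array([327., 321.]), array([268., 335.]), array([382., 307.])]
side [array([296., 274.]), array([275., 293.]), array([316., 256.])]
[0.56967815 0.00963432 0.07762324] [-5.67569559e+00  3.18530758e+01  1.03889407e+02  7.54727886e-03
  4.42005854e+01 -7.29505439e+01]
```

View pics/l5.png

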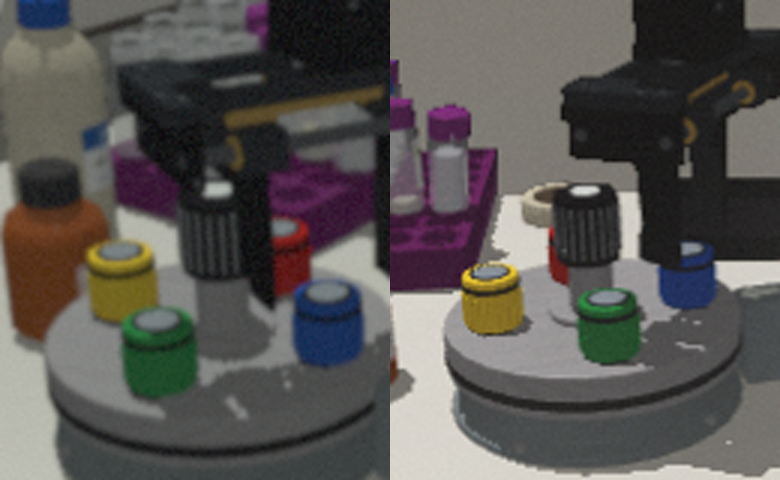

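View pics/w5.png

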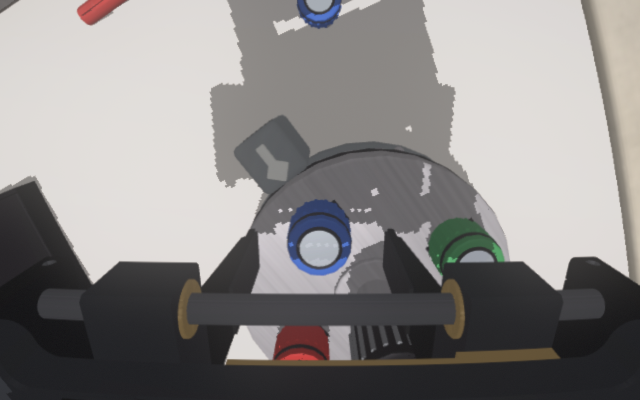

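Emit:
{"api": "apply_moves", "payload": {"targets": [80,0,0,0.4,0,0,-0.06,80,0,0,0.3,0,0,-0.07,80,0,0,0.3,0,0,0,220,0,0,0,0,0,0,220,0,0,0,0,0,0,220,0,0,0,0,0,0,220,0,0,0,0,0,0,220,0,0,0,0,0,0,220,0,0,0,0,0,0], "squeeze": 25}}

```text
time: 9.8
ee_pos: [0.5694, 0.0096, 0.0672]
tcp_rot: [[-0.965, 0.264, 0.0], [0.264, 0.965, 0.0], [-0.0, 0.0, -1.0]]
force: [-0.5, -0.8, 1.7]
grip_width: 0.355
```

```bash
python3 look.py l6;python3 - <<'E'
from h import *
o=get_obs();c=camera('wrist');save(c,'w6');print(o['ee_pos'],o['qpos'],o['grip_width']*95,o['force'])
E
```

```text
[0.56939986 0.00959775 0.06715914] 0.3545717539676967 9.8
scene [array([327., 337.]), array([299., 346.]), array([354., 328.])]
side [array([296., 288.]), array([289., 298.]), array([304., 278.])]
[0.56942806 0.00959941 0.06717028] [-5.68088397e+00  3.27105012e+01  1.04341037e+02  5.35846978e-03
  4.29299674e+01 -8.03937695e+01] 33.59516521728576 [-0.24809959 -1.2457872   2.48429968]
```

View pics/l6.png

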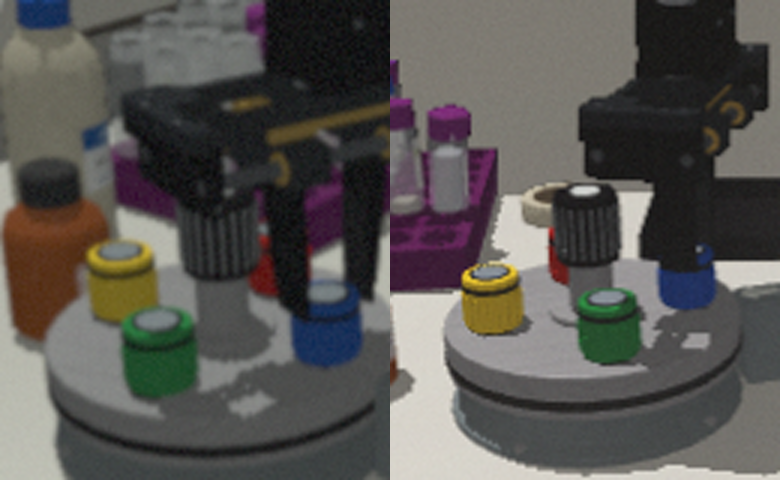

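View pics/w6.png

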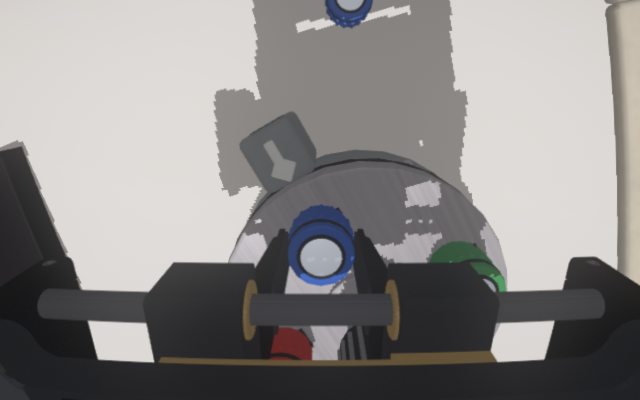

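Emit:
{"api": "apply_moves", "payload": {"targets": [220,0,0,0,0,0,-0.1,220,0,0,0,0,0,-0.1,220,0,0,0,0,0,-0.1,220,0,0,0,0,0,-0.1,220,0,0,0,0,0,-0.1,220,0,0,0,0,0,-0.1,220,0,0,0,0,0,-0.1,220,0,0,0,0,0,-0.1,220,0,0,0,0,0,-0.1,220,0,0,0,0,0,-0.1]}}

```text
time: 10.95
ee_pos: [0.5697, 0.0094, 0.0672]
tcp_rot: [[-0.74, -0.672, 0.001], [-0.672, 0.74, -0.0], [-0.001, -0.001, -1.0]]
force: [0.6, -2.1, 1.2]
grip_width: 0.359
```

Emit:
{"api": "apply_moves", "payload": {"targets": [220,0,0,0,0,0,-0.02,220,0,0,0,0,0,0]}}

```text
time: 11.15
ee_pos: [0.5696, 0.0095, 0.0672]
tcp_rot: [[-0.731, -0.683, 0.001], [-0.683, 0.731, -0.0], [-0.001, -0.001, -1.0]]
force: [1.6, -2.1, 2.9]
grip_width: 0.356
```

```bash
python3 look.py l7;python3 - <<'E'
from h import *
o=get_obs();c=camera('wrist');save(c,'w7');print(o['ee_pos'],o['qpos'],o['grip_width']*95,o['force'],o['ft_torque'])
E
```

```text
[0.5696456  0.00954073 0.06715721] 0.3564288702573372 11.15
scene [array([327., 337.]), array([328., 352.]), array([325., 322.])]
side [array([296., 288.]), array([314., 295.]), array([278., 281.])]
[0.5696224  0.0095772  0.06715582] [-5.68182203e+00  3.27170775e+01  1.04329415e+02  7.19718188e-03
  4.29137507e+01 -1.38713201e+02] 34.05026525556018 [ 1.10392652 -2.05164104  2.78421349] [-0.24274334 -0.29734816 -0.04548935]
```

View pics/l7.png

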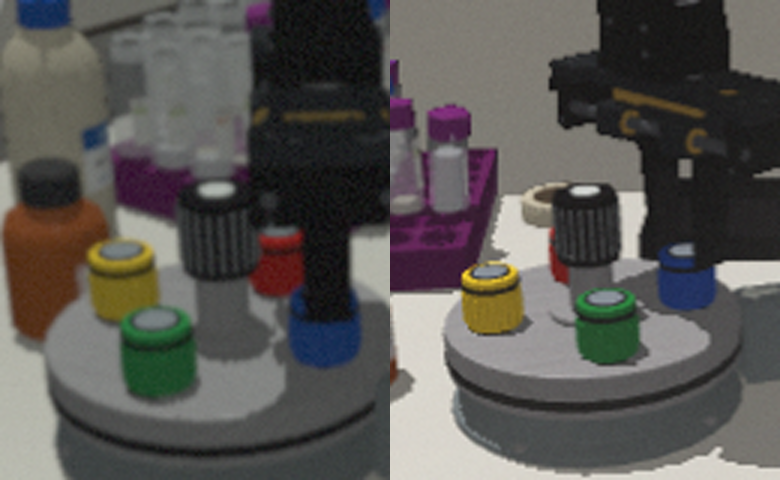

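View pics/w7.png

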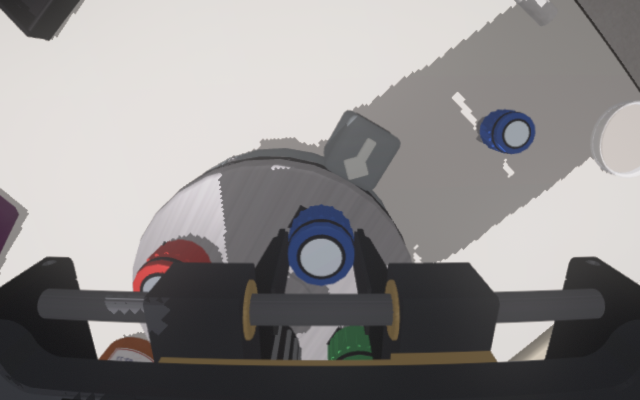

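Turret has stayed in place. I'll try a slow lift while watching the force.

Emit:
{"api": "apply_moves", "payload": {"targets": [220,0,0,-0.2,0,0,0,220,0,0,-0.3,0,0,0,220,0,0,-0.3,0,0,0,220,0,0,-0.2,0,0,0,220,0,0,0,0,0,0]}}

```text
time: 11.8
ee_pos: [0.5693, 0.0097, 0.0773]
tcp_rot: [[-0.73, -0.684, 0.0], [-0.684, 0.73, 0.0], [-0.0, 0.0, -1.0]]
force: [0.0, -0.2, -1.5]
grip_width: 0.356
```

```bash
python3 look.py l8
```

```text
[0.5692859  0.00970948 0.07732407] 0.35596734849379924 11.8
scene [array([326., 320.]), array([328., 335.]), array([325., 305.])]
side [array([296., 273.]), array([314., 280.]), array([278., 267.])]
```

View pics/l8.png

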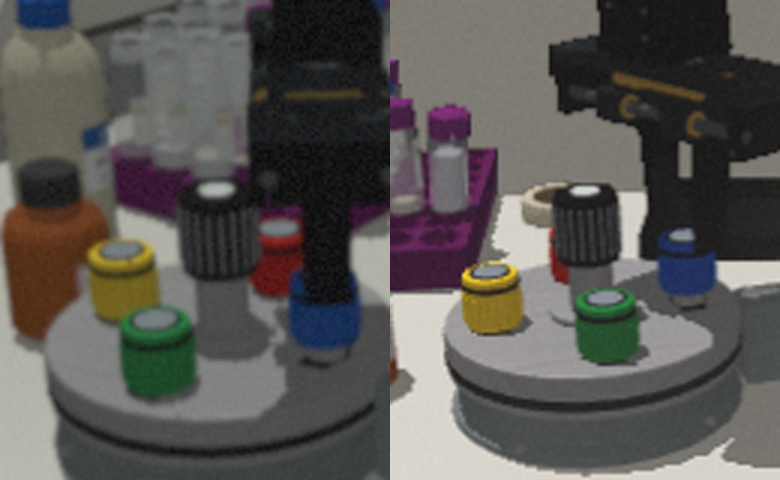

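Emit:
{"api": "apply_moves", "payload": {"targets": [220,0,0,-1,0,0,0,220,0,0,-1.5,0,0,0,220,0,0,-2,0,0,0,220,0,0,-2,0,0,0,220,0,0,-1,0,0,0,220,0,0,0,0,0,0]}}

```text
time: 12.5
ee_pos: [0.5699, 0.0096, 0.1535]
tcp_rot: [[-0.729, -0.684, 0.003], [-0.684, 0.729, -0.0], [-0.002, -0.002, -1.0]]
force: [-0.2, 0.4, -0.8]
grip_width: 0.358
```

```bash
python3 plan.py 220 0.527 -0.262 0.15 70 10; python3 look.py l9
```

```text
now [0.5699 0.0096 0.1535] th 133.16 rotvec [-7.0000e-04  2.6000e-03  1.1023e+00]
[220, 2.17, -1.69, 0.03, -0.0, 0.0, 0.11, 220, 1.97, -1.92, 0.03, -0.0, 0.0, 0.11, 220, 1.75, -2.12, 0.04, -0.0, 0.0, 0.11, 220, 1.51, -2.3, 0.03, -0.0, 0.0, 0.11, 220, 1.25, -2.45, 0.04, -0.0, 0.0, 0.11, 220, 0.97, -2.57, 0.03, -0.0, 0.0, 0.11, 220, 0.68, -2.66, 0.04, -0.0, 0.0, 0.11, 220, 0.38, -2.72, 0.03, -0.0, 0.0, 0.11, 220, 0.08, -2.75, 0.04, -0.0, 0.0, 0.11, 220, -0.22, -2.75, 0.03, -0.0, 0.0, 0.11]
q [  -5.7   26.1   99.9    0.    53.8 -138.8] t 12.5 w 0.3584655804272767
[0.56986933 0.00961087 0.15349241] 0.3584655804272767 12.5
scene [array([322., 181.]), array([323., 195.]), array([321., 169.])]
side [array([291., 159.]), array([310., 164.]), array([273., 153.])]
```

View pics/l9.png

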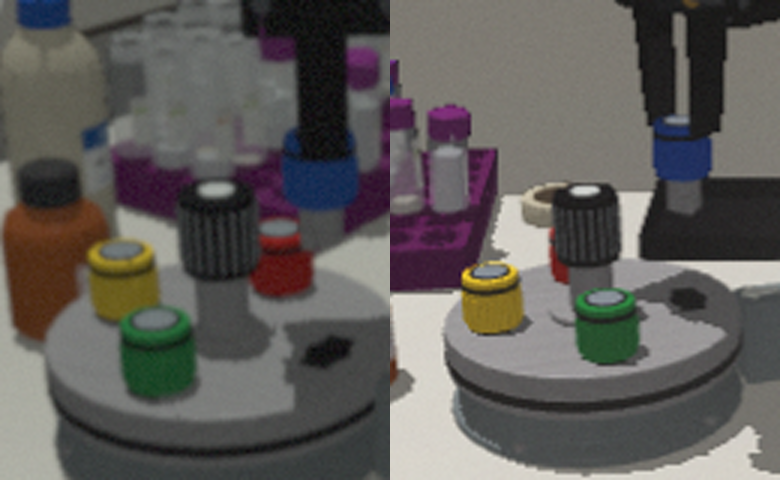

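Blue is out, and the socket is empty. I'll carry it to the tray.

Emit:
{"api": "apply_moves", "payload": {"targets": [220,2.2,-1.7,0,0,0,0.11,220,2.0,-1.9,0,0,0,0.11,220,1.75,-2.1,0,0,0,0.11,220,1.5,-2.3,0,0,0,0.11,220,1.25,-2.45,0,0,0,0.11,220,1.0,-2.6,0,0,0,0.11,220,0.7,-2.65,0,0,0,0.11,220,0.4,-2.7,0,0,0,0.11,220,0.1,-2.75,0,0,0,0.11,220,-0.2,-2.75,0,0,0,0.11]}}

```text
time: 13.6
ee_pos: [0.5241, -0.2629, 0.1507]
tcp_rot: [[-0.939, 0.344, -0.002], [0.344, 0.939, 0.001], [0.002, 0.001, -1.0]]
force: [-0.5, 0.5, -0.1]
grip_width: 0.353
```

Emit:
{"api": "apply_moves", "payload": {"targets": [220,0,0,2,0,0,0,220,0,0,2,0,0,0,220,0,0,2,0,0,0,220,0,0,1,0,0,0,220,0,0,0,0,0,0,220,0,0,0,0,0,0]}}

```text
time: 14.2
ee_pos: [0.525, -0.2621, 0.0821]
tcp_rot: [[-0.94, 0.34, -0.0], [0.34, 0.94, 0.0], [0.0, 0.0, -1.0]]
force: [0.5, 0.0, -1.0]
grip_width: 0.355
```

```bash
python3 plan.py 220 0.527 -0.262 0.036 70 5
python3 - <<'E'
from h import *
for n in('scene','side','wrist'): save(camera(n),n+'10')
a=cv2.imread('pics/scene10.png')[60:220,300:500];b=cv2.imread('pics/side10.png')[60:220,230:390]
cv2.imwrite('pics/t10.png',cv2.resize(np.hstack([a,b]),None,fx=2.2,fy=2.2,interpolation=cv2.INTER_CUBIC))
E
```

```text
now [ 0.525  -0.2621  0.0821] th 70.14 rotvec [ 0.0001 -0.0002  0.0024]
[220, -0.04, 0.02, 0.92, 0.0, -0.0, 0.0, 220, -0.04, 0.01, 0.92, 0.0, -0.0, 0.0, 220, -0.04, 0.02, 0.92, 0.0, -0.0, 0.0, 220, -0.03, 0.01, 0.93, 0.0, -0.0, 0.0, 220, -0.04, 0.02, 0.92, 0.0, -0.0, 0.0]
q [ -33.    32.6  101.2    0.    46.2 -103.1] t 14.2 w 0.3549560974227107
```

View pics/t10.png

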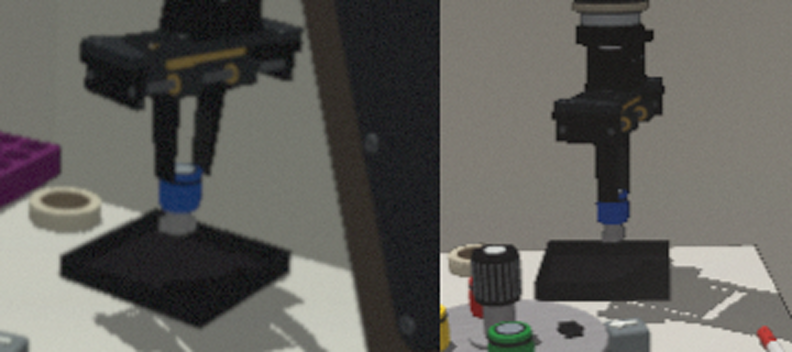

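View pics/wrist10.png

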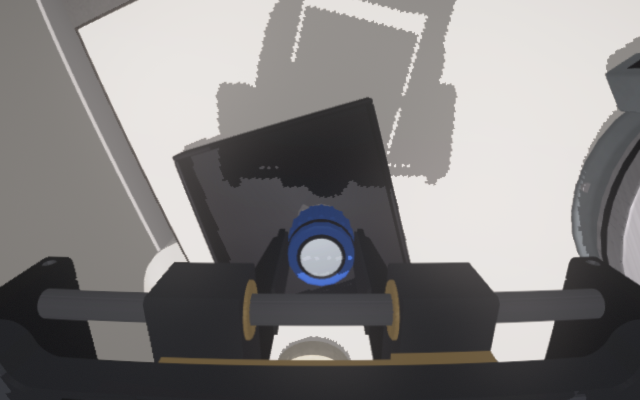

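Emit:
{"api": "apply_moves", "payload": {"targets": [220,0,0,1,0,0,0,220,0,0,1.2,0,0,0,220,0,0,1.2,0,0,0,220,0,0,0.7,0,0,0,220,0,0,0.4,0,0,0,220,0,0,0.2,0,0,0,220,0,0,0,0,0,0]}}

```text
time: 15.05
ee_pos: [0.5248, -0.2621, 0.0348]
tcp_rot: [[-0.94, 0.34, -0.0], [0.34, 0.94, 0.0], [0.0, 0.0, -1.0]]
force: [0.0, 0.3, -0.5]
grip_width: 0.358
```

Emit:
{"api": "apply_moves", "payload": {"targets": [220,0,0,0.1,0,0,0,220,0,0,0.1,0,0,0,220,0,0,0,0,0,0]}}

```text
time: 15.35
ee_pos: [0.525, -0.2622, 0.0332]
tcp_rot: [[-0.94, 0.34, 0.0], [0.34, 0.94, -0.0], [-0.001, -0.0, -1.0]]
force: [0.6, 0.4, -0.6]
grip_width: 0.358
```

```bash
cat > t.py <<'E'
from h import *
import sys
n=sys.argv[1]
a=camera('scene')['frame'][60:220,300:500,::-1];b=camera('side')['frame'][60:220,230:390,::-1]
cv2.imwrite('pics/%s.png'%n,cv2.resize(np.hstack([a,b]),None,fx=2.2,fy=2.2,interpolation=cv2.INTER_CUBIC))
E
python3 t.py t11
```

```text
(no output)
```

View pics/t11.png

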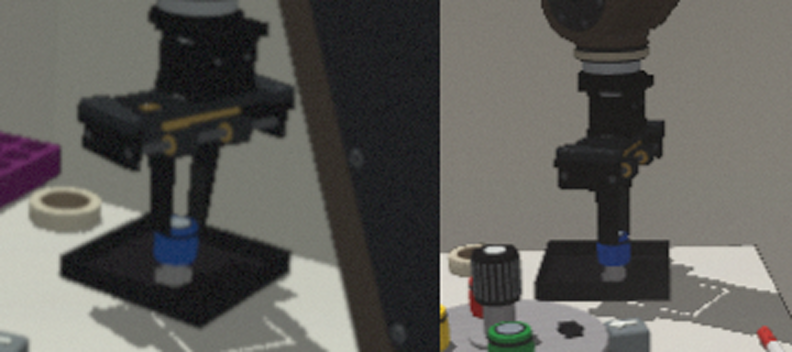

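Nearly on the floor of the tray, with no contact force yet. I'll lower it a little more in 1 mm steps.

Emit:
{"api": "apply_moves", "payload": {"targets": [220,0,0,0.1,0,0,0,220,0,0,0.05,0,0,0,220,0,0,0,0,0,0]}}

```text
time: 15.75
ee_pos: [0.5256, -0.2625, 0.0331]
tcp_rot: [[-0.94, 0.34, 0.002], [0.34, 0.94, -0.001], [-0.003, -0.0, -1.0]]
force: [-1.9, 1.6, 14.9]
grip_width: 0.358
```

Emit:
{"api": "apply_moves", "payload": {"targets": [220,0,0,-0.1,0,0,0,120,0,0,0,0,0,0,110,0,0,0,0,0,0,100,0,0,0,0,0,0,90,0,0,0,0,0,0,80,0,0,0,0,0,0,80,0,0,0,0,0,0]}}

```text
time: 16.45
ee_pos: [0.5248, -0.2621, 0.0324]
tcp_rot: [[-0.94, 0.34, -0.0], [0.34, 0.94, 0.0], [0.0, 0.0, -1.0]]
force: [0.2, 0.5, -0.3]
grip_width: 0.684
```

Emit:
{"api": "apply_moves", "payload": {"targets": [80,0,0,-0.5,0,0,0,80,0,0,-1.5,0,0,0,80,0,0,-2,0,0,0,80,0,0,-3,0,0,0,80,0,0,-3,0,0,0,80,0,0,-3,0,0,0,80,0,0,-1,0,0,0,80,0,0,0,0,0,0]}}

```text
time: 17.25
ee_pos: [0.5252, -0.2623, 0.1737]
tcp_rot: [[-0.94, 0.34, 0.002], [0.34, 0.94, -0.001], [-0.002, -0.0, -1.0]]
force: [-1.1, 0.1, -0.4]
grip_width: 0.684
```

```bash
python3 t.py t12; python3 look.py l12; python3 -c "
from h import *
save(camera('wrist'),'w12')"
```

```text
[ 0.52441149 -0.26185301  0.1714475 ] 0.6843273406499392 17.35
scene [array([678.,  39.]), array([635.,  48.]), array([718.,  31.])]
side [array([353.,  35.]), array([340.,  44.]), array([366.,  27.])]
```

View pics/t12.png

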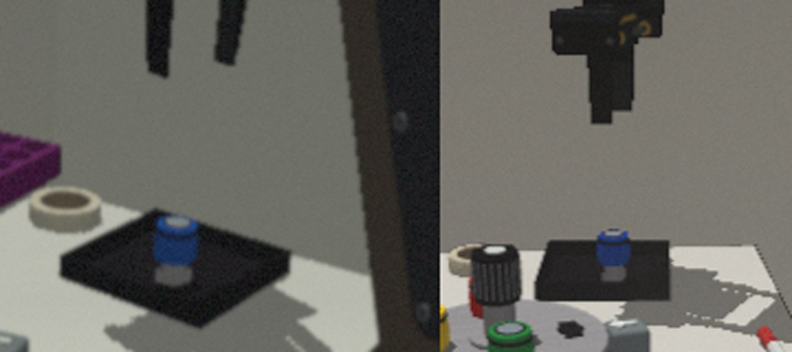

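View pics/l12.png

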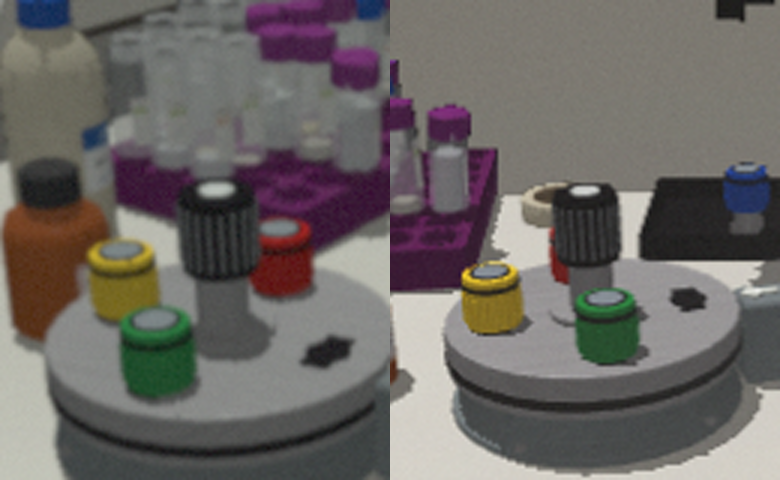

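View pics/w12.png

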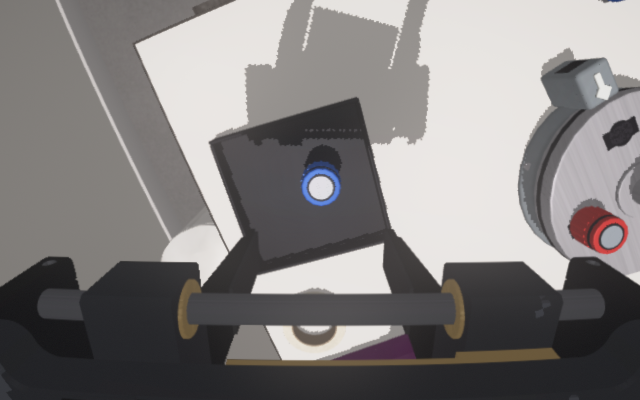

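Emit:
{"api": "apply_moves", "payload": {"targets": [80,0,0,0,0,0,0,80,0,0,0,0,0,0,80,0,0,0,0,0,0]}}

```text
time: 17.8
ee_pos: [0.5248, -0.2621, 0.1722]
tcp_rot: [[-0.94, 0.34, -0.0], [0.34, 0.94, 0.0], [0.0, 0.0, -1.0]]
force: [0.3, 0.1, 0.2]
grip_width: 0.684
```

```bash
python3 -c "
from station import hand_in
print(hand_in())"
```

```text
the job is handed in; nothing more can be done
None
```

The blue filter holder is in the black tray, standing upright near its centre, and the job was handed in at 17.8 s. No verdict was reported.

- **Turret:** I turned it by its hub about 57° anticlockwise. Blue then stood at 194.3°. The wrist camera put the pointer at about 194°, and the fixed cameras gave 193.2–195.3° for the two ends of the arrow.
- **Holder:** I unscrewed it about 58° anticlockwise. It lifted out with no resistance (about 1.5 N) and the turret stayed where it was.
- **Placing:** I set it down with a brief contact force of about 15 N, then backed off and released it.
- **Last pictures:** They show the holder free-standing in the tray, the empty socket at the pointer, and the gripper well clear of everything.

Two checks disagreed:
- **Fingertip height:** The visible fingertips sat about 17 mm above the stated TCP in both fixed cameras, so I checked each grasp by picture and force.
- **Hub position:** My first wrist measurement of the hub was about 7 mm off the fixed cameras, probably because the arm was still settling. Later ones agreed to 2–3 mm.

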